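Press a glued label in the cam press and hold the cam at its peak

ROBOT

A 6-joint arm with a two-finger parallel gripper is mounted at the origin on a cart in front of the work surface, level with it; the furniture and walls round the work are solid. World frame = base frame: x ahead of the robot, y to its left, z up, the work surface at z = 0. Lengths are in m, angles in rad, forces in N, time in s.
With the tool pointing down it reaches from about 0.375 to 0.9 m from the base axis. Payload 3.1 kg.
Tool frame: the origin (TCP) lies between the finger pads; the fingertips stand manip.finger_overhang ahead of it and the grasp point (between the pads) lies 5 mm behind it (manip.finger_overhang is the distance from the TCP to the fingertips, in m); z points along the fingers, y is the line along which they close (so a half turn about z gives the same grasp; the last joint's range is limited). The gripper opens to 85 mm and grips with 20 to 120 N. Pads are 22 mm wide; open, the fingers measure 114 mm over their backs; the gripper's body (76 mm by 85 mm) begins 54 mm behind the grasp point. The pads swing forward as they close: fully open they stand 13 mm farther back than shut.
Start: joints at [-1.47, 0.527, 1.433, -0, 1.181, -0.178], TCP at [0.172, -0.601, 0.245] pointing down, gripper open.
Joint ranges: [-3.08, 3.08], [-0.75, 2.2], [0.22, 2.44], [-1.43, 4.57], [0, 2.65], [-2.85, 2.85]. Speed limits (rad/s): [2.79, 2.79, 3.14, 3.14, 3.14, 3.14].

INTERFACE

Orientations are given as a unit quaternion [x, y, z, w].
In Python, from station import manip gives the robot as it stands.
- The arm moves only by the tool drive_tool, never from a script. Its argument "plan" is a list of rows, each a list of 7 numbers: the shift along the tool's x, y, z in m, then the turn, a rotation vector about the tool's x, y, z in degrees, then the opening, from -1 (shut) to 1 (fully open). In form: [[x, y, z, wx, wy, wz, gripper], ...]. A call has 1 to 10 rows; each row shifts and turns the commanded pose from where the row before left it, along the tool's axes as they then stand; what a row does not reach is not made up. A row lasts 1/10 s, in which the tool goes at most 50 mm and 8.59 degrees, less where a joint would pass 70% of its speed; a pose out of reach is approached as far as the arm can. A call is refused whole if a number of a shift passes 0.05 or a number of a turn 8.59, either way. A call with a gripper value outside its range is refused whole. The fingers move at their own pace and stop on an object; "newtons" is the grip in N (left out, the last holds). Time passes only in rows, so rows that do not move let the fingers close. It gives the time, the measured TCP pose, the force, the opening and the grip force at its end, in the units of the state.
- manip.sense(): the state, without advancing time (a new reading comes with each control period).
- manip.snapshot(name): name is "scene" or "top"; returns a dict with "image" (420x560x3 uint8, red, green, blue), "z_map" (420x560 float32, m along the optical axis (not along the pixel's ray), 0 where there is no reading), "fov_y" (degrees; the focal length in pixels is half the picture's height over the tangent of half this angle, whatever the lens; pixels are square), "cx", "cy" (the principal point, pixels), "extrinsics" (4x4, takes a point from camera to world coordinates). Camera axes: x right, y up, looking along -z (the intrinsics and any distortion apply to the point x, -y, -z); pixel columns grow to the right and rows downward; lengths in m; the calibration is good to about 2 mm. A picture is of the moment at which its call begins.
- manip.sign_off(): hands the job in; it is judged then, once.
The state is a dict: "t": time; "q": joint angles; "qd": joint speeds; "tau": joint torques, N m; "tcp_pos": TCP position; "tool_rot": TCP orientation; "force": force on the tool from outside, world axes, zero at the start; "ft_torque": the same for the moment, N m; "finger_gap": opening from 0.0 (shut) to 1.0 (fully open); "gripper_force": force on a finger pad.
Only numpy, scipy, OpenCV 4.12 (cv2) and the standard library are available. Lean on these libraries where they do the work, as an engineer would, in place of code of your own. Each camera call takes 0.05 s, during which the arm holds its last target. There are 200 camera calls.

TASK

The address label on the small brown parcel has just been glued on: lay the parcel, label up, in the lane of the cam press and slide it in under the raised pad all the way to the back stop. Then pull the cam lever down to the cam's highest lift, where the lever lies level between the two yellow marks (not short of it and not past it), and finish while still holding the lever there, because it springs back when let go. Leave the other things on the table where they are.

Things in the scene. Friction and masses are not known exactly. Their poses are not given: they have to be found in the camera images.
- press: cam press fixed to the table: grey base plate, blue bridge on two columns, brass eccentric, black ball lever on its right (-y) side. Origin on the table under the pad's centre; own +x is the way the parcel goes in, y left, z up. Base plate x -170..+75, y -85..+85 mm, top at z 12. Bridge x -22..+22, y -78..+78, z 100..118, on columns (radius 9.5) at y -60 and +60; bearing cheeks up to z 180
- lane_mouth (a point): middle of the lane's mouth on the base plate (press x -128, y 0, z 12 mm). From here to the stop two rails 12 mm high keep a lane 71 mm wide along press x; 40 mm outward they flare to about 79 mm. A hand does not fit under the bridge: set the parcel down with its far end short of the pad, then push it in by its near end
- press_stop (a point): centre of the foot of the back stop's front face (press x +38.5, y 0, z 12 mm); the stop is 66 mm wide, 26 mm high. A parcel fully home touches it with its far end
- press_pad: flat rubber pad 76 x 62 mm (x -38 to +38, y -31 to +31 of the press), origin at the centre of its underside, which hangs at press z 68 mm with the lever upright (about 64 at lever 0.3) and is driven down 14.5 mm in all at the cam's peak. It is sprung in its holder (8 N preload, 2 N per mm), so it presses the seated 48 mm parcel with about 20 N
- cam_lever (a joint): cam lever angle, rad: 0 upright, growing as the ball comes down towards the infeed (press -x). The pad is lowest, the cam at its highest lift, at 1.571: lever level, between two yellow marks on the steel quadrant; beyond, the cam eases off to an end stop at 1.95. A spring (0.36 N m/rad) and friction (0.12 N m) resist: about 5 N at the ball near the peak. Let go, it springs back. Starts at 0 to 0.3
- lever_knob (a point): centre of the lever's black ball, 33 mm in diameter, 120 mm from the pivot (point axes turn with the lever)
- lever_pivot (a point): point on the lever's hinge axis in the plane in which the ball swings: press x 0, y -98, z 160 mm. The hinge axis is the press's y axis. A fixed steel quadrant disc, radius 37 mm, stands round the shaft 21 to 26 mm to the left of this point
- parcel: the parcel to be pressed: small sealed brown carton 64 (x) x 127 (y) x 48 (z) mm with a white label on top, about 0.2 kg, origin at the centre of its underside; its long y axis goes along the lane, either end first
- big_parcel: bystander: larger brown carton 105 x 154 x 58 mm, origin under its centre
- grey_parcel: bystander: pale grey carton 90 x 117 x 53 mm, origin under its centre
- tape_dispenser: bystander: hand tape dispenser, red with a brown roll and black handle, 216 x 214 x 64 mm
- glue: bystander: upright glue stick with a green cap, diameter 26, 86 mm high, origin under its centre
- red_marker: bystander: white marker with a red cap, lying, 126 mm long
- stapler_red: bystander: red and black stapler 32 x 135 x 54 mm
Not all that is in view belongs to the job. Leave any green or purple look-alike of the parcel alone.

How it is judged:
By the outcome, as a careful person would: the job done as asked, in the order asked, and still so for the second after the job is handed in, while the arm keeps its last pose, push and grip.
It also fails if it takes over 70 s, if anything falls off the work surface, if the arm or the gripper's body presses on something with over 40 N, if the wrist force passes 120 N, or if a joint passes its speed limit or range.

## Working session

There is one attempt and no reset: what is moved stays moved. The work goes in short steps, Python scripts to look and compute and a tool call to move; the robot and the scene stay as the last step left them, time stands still between calls to the robot, and variables do not carry over. Pictures are saved under pics/ and viewed, at most 10 in all, crops included, and the job is handed in when it is done.

Besides the shell and the picture viewer there is one more tool, called after "Request:" in YAML: its name, and indented under it one key for each argument. drive_tool: Moves the arm, as the interface text tells. Its arguments: {"type":"object","properties":{"plan":{"type":"array"},"newtons":{"type":"number"}},"required":["plan"]}

```bash
mkdir -p pics
cat > h.py <<'E'
import numpy as np, cv2
from station import manip
def snap(n,name):
    s=manip.snapshot(n); cv2.imwrite(f'pics/{name}.png',s['image'][:,:,::-1]); np.savez(f'pics/{name}.npz',**{k:np.asarray(v) for k,v in s.items()}); return s
def load(name): return dict(np.load(f'pics/{name}.npz'))
def cloud(s):
    h,w=s['z_map'].shape; f=h/2/np.tan(np.radians(float(s['fov_y']))/2)
    v,u=np.mgrid[:h,:w]; z=s['z_map']
    p=np.stack([(u-s['cx'])/f*z,-(v-s['cy'])/f*z,-z],-1)
    E=np.asarray(s['extrinsics']); return p@E[:3,:3].T+E[:3,3]
def ray(s,u,v,zw):
    h=s['z_map'].shape[0]; f=h/2/np.tan(np.radians(float(s['fov_y']))/2); E=np.asarray(s['extrinsics'])
    d=E[:3,:3]@np.array([(u-s['cx'])/f,-(v-s['cy'])/f,-1]); o=E[:3,3]; return o+d*(zw-o[2])/d[2]
E
python3 - <<'E'
from h import *
for n in('top','scene'):
    s=snap(n,n+'0'); print(n,s.keys(),s['fov_y'],s['cx'],s['cy'],np.round(s['extrinsics'],3).tolist(),(s['z_map']>0).mean())
print(manip.sense(), manip.finger_overhang)
E
```

```text
top dict_keys(['image', 'z_map', 'fov_y', 'cx', 'cy', 'extrinsics']) 51.86358764856177 282.8308476932242 206.42096896265477 [[0.029, 0.993, -0.118, 0.36], [-1.0, 0.029, -0.001, -0.032], [0.003, 0.118, 0.993, 1.596], [0.0, 0.0, 0.0, 1.0]] 0.9959608843537415
scene dict_keys(['image', 'z_map', 'fov_y', 'cx', 'cy', 'extrinsics']) 50.287609074767374 276.07443660118855 210.72071241765627 [[-0.605, 0.478, -0.637, -0.415], [-0.796, -0.341, 0.5, 0.698], [0.022, 0.81, 0.586, 1.018], [0.0, 0.0, 0.0, 1.0]] 0.9946428571428572
{'t': 0.1, 'q': array([-1.47052391e+00,  5.28375382e-01,  1.43375764e+00,  1.91097387e-06,
        1.18142079e+00, -1.78465314e-01]), 'qd': array([ 0.00102302, -0.0015899 , -0.00258403,  0.00100316, -0.00038419,
        0.00144504]), 'tau': array([-4.56918688e-04, -4.43306673e+01, -1.78585625e+01, -1.52722600e-04,
        3.89353590e-03,  1.16652629e-05]), 'tcp_pos': array([ 0.17195128, -0.60024352,  0.24443538]), 'tool_rot': array([ 9.90303444e-01,  1.38917698e-01,  3.92102582e-05, -9.79793375e-04]), 'force': array([-0.04108992,  1.07348408, -0.1178474 ]), 'ft_torque': array([ 0.04368484, -0.0455697 ,  0.01562538]), 'gripper_force': 0.0, 'finger_gap': 1.0008276114402446} 0.014
```

View pics/top0.png

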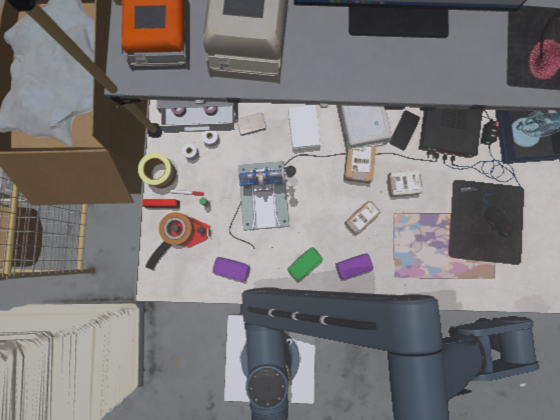

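View pics/scene0.png

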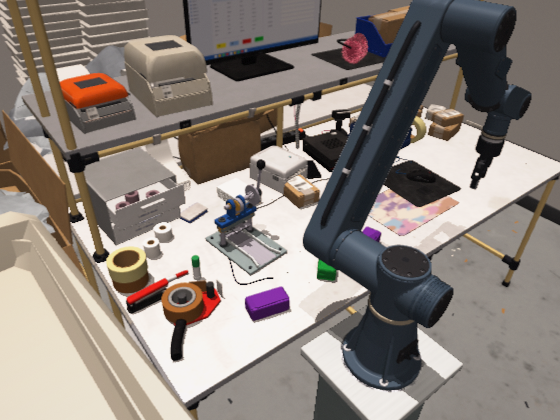

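Top view: brown carton at (363,217) is the candidate. Look-alikes are the big brown one (360,163), the pale grey one (405,183), purple (231,269) and (354,266), and green (305,264). The press is around (264,190), with its knob near (291,171).

Run:
```python
from h import *
s=load('top0'); P=cloud(s)
im=s['image'][:,:,::-1]
c=cv2.resize(im[140:245,225:435],None,fx=3.8,fy=3.8,interpolation=cv2.INTER_CUBIC); cv2.imwrite('pics/crop0.png',c)
Z=P[...,2]
print('table z',np.median(Z[235:245,300:420]))
def comp(u0,u1,v0,v1,zl,zh):
    m=np.zeros(Z.shape,np.uint8); m[v0:v1,u0:u1]=((Z>zl)&(Z<zh))[v0:v1,u0:u1]
    n,l,st,ce=cv2.connectedComponentsWithStats(m)
    for i in range(1,n):
        if st[i,4]>20:
            q=P[l==i]; r=cv2.minAreaRect((q[:,:2]*1000).astype(np.float32)); print('comp',ce[i].round(),st[i,4],np.median(q[:,2]).round(4),q[:,2].max().round(3),np.round(r[0]),np.round(r[1]),round(r[2],1))
print('parcel');comp(335,390,190,245,.03,.08)
print('big');comp(335,385,140,190,.03,.09)
print('base');comp(230,300,150,240,.006,.018)
print('bridge etc');comp(225,310,150,240,.09,.3)
print('rails');comp(225,310,150,240,.02,.03)
```

```text
table z 0.000603920018961146
parcel
comp [362. 217.] 578 0.0473 0.061 [ 515. -318.] [ 62. 125.] 42.9
big
comp [360. 161.] 1112 0.0573 0.09 [ 721. -319.] [147. 150.] 86.3
base
comp [259. 166.] 266 0.0115 0.018 [696.  57.] [ 35. 169.] 7.0
comp [264. 207.] 1618 0.012 0.018 [547.  45.] [168. 181.] 6.6
bridge etc
comp [266. 176.] 732 0.1647 0.3 [632.  31.] [ 72. 189.] 11.6
rails
comp [253. 201.] 37 0.0247 0.029 [565.  80.] [86.  8.] 3.4
comp [253. 221.] 23 0.0248 0.03 [491.  76.] [10. 48.] 80.2
```

View pics/crop0.png

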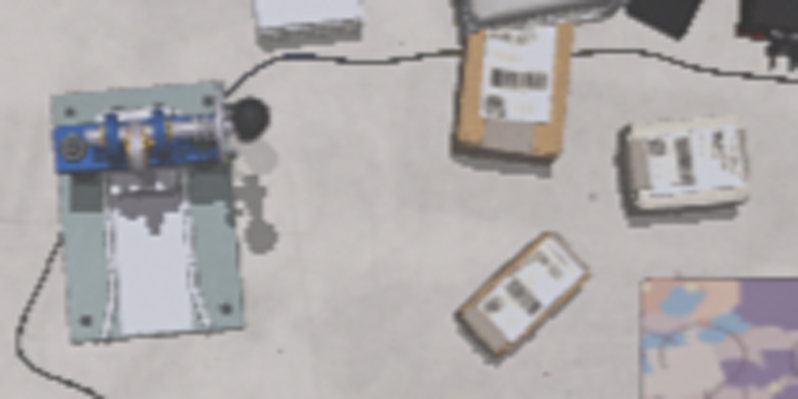

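The crop shows the small brown carton at about (523,295) in the crop, lying label up, and its measured top is 62x125 mm. The press mouth faces the robot and the black knob is at crop (250,118). Next is the exact press and parcel pose.

Run:
```python
from h import *
s=load('top0'); P=cloud(s); Z=P[...,2]
m=np.zeros(Z.shape,bool); m[150:240,228:310]=((Z>.006)&(Z<.03))[150:240,228:310]
l,mm=cv2.connectedComponents(m.astype(np.uint8)); 
# left/right/front edges per row
L=[];R=[];F=[]
for v in range(186,222):
    u=np.flatnonzero(m[v]); 
    L.append(ray(s,u[0]-.5,v,.012)); R.append(ray(s,u[-1]+.5,v,.012))
for u in range(250,284):
    v=np.flatnonzero(m[:,u]); F.append(ray(s,u,v[-1]+.5,.012))
def fit(Q):
    Q=np.float32(Q)[:,:2]*1000; vx,vy,x,y=cv2.fitLine(Q,cv2.DIST_HUBER,0,.01,.01).ravel(); d=np.array([vx,vy]);o=np.array([x,y]); r=np.abs((Q-o)@[-vy,vx]); return d,o,r.mean()
for n,Q in(('L',L),('R',R),('F',F)):
    d,o,r=fit(Q); print(n,d,np.degrees(np.arctan2(d[1],d[0])),o,r)
dL,oL,_=fit(L);dR,oR,_=fit(R);dF,oF,_=fit(F)
a=[np.arctan2(*(d*np.sign(d[0]))[::-1]) for d in(dL,dR)]; af=np.arctan2(*(dF*np.sign(dF[1]))[::-1])-np.pi/2
yaw=np.mean(a); print('yaws',np.degrees(a),np.degrees(af))
X=np.array([np.cos(yaw),np.sin(yaw)]);Y=np.array([-X[1],X[0]])
print('width',(oL-oR)@Y); c=(oL+oR)@Y/2; fx=oF@X; org=(fx+170)*X+c*Y; print('origin',org,'yaw',np.degrees(yaw))
def topress(q): 
    d=q[...,:2]*1000-org; return np.stack([d@X,d@Y,q[...,2]*1000],-1)
T=topress(P[150:240,225:310].reshape(-1,3)); 
b=(T[:,2]>105)&(T[:,2]<125); print('bridge',T[b].min(0),T[b].max(0),b.sum())
im=s['image'][150:240,225:310].reshape(-1,3).astype(int)
k=(im.max(1)<60)&(T[:,2]>180); print('knob',k.sum(),T[k].min(0),T[k].max(0),np.median(T[k],0))
# parcel
Zp=np.zeros(Z.shape,np.uint8); Zp[195:240,340:385]=((Z>.035)&(Z<.06))[195:240,340:385]
Q=P[Zp>0]; r=cv2.minAreaRect((Q[:,:2]*1000).astype(np.float32)); bx=cv2.boxPoints(r); print(r,bx.round())
ct,_=cv2.findContours(Zp,0,1); c0=max(ct,key=cv2.contourArea).reshape(-1,2); q=np.float32([ray(s,u,v,.048)[:2]*1000 for u,v in c0]); print(cv2.minAreaRect(q))
```

```text
L [ 0.99513954 -0.09847488] -5.651354 [570.58826 135.00891] 10.287185
R [ 0.9661225 -0.2580839] -14.956397 [558.4805  -69.83589] 21.979324
F [ 0.07594735 -0.99711186] -85.64434 [464.69812   38.012234] 8.555576
yaws [ -5.651354 -14.956397] 4.3556523
width 203.70695
origin [634.19586   19.922012] yaw -10.303876
bridge [-45.27556399 -43.5927557  106.22815932] [ 35.58430407 108.31985664 124.96026496] 273Traceback (most recent call last):
  File "<stdin>", line 26, in <module>
    return umr_minimum(a, axis, None, out, keepdims, initial, where)
ValueError: zero-size array to reduction operation minimum which has no identity
```

```bash
cat > press.py <<'E'
from h import *
def fit(Q):
    Q=np.float32(Q)[:,:2]*1000; vx,vy,x,y=cv2.fitLine(Q,cv2.DIST_HUBER,0,.01,.01).ravel(); d=np.array([vx,vy]);o=np.array([x,y]); return d,o,np.abs((Q-o)@[-vy,vx]).mean()
E
python3 - <<'E'
from press import *
s=load('top0'); P=cloud(s); Z=P[...,2]
m=np.zeros(Z.shape,np.uint8); m[150:240,234:294]=((Z>.006)&(Z<.03))[150:240,234:294]
m=cv2.morphologyEx(m,cv2.MORPH_OPEN,np.ones((3,3)))
n,l,st,_=cv2.connectedComponentsWithStats(m); i=1+np.argmax(st[1:,4]); m=l==i; print(st[i])
L=[];R=[];F=[]
for v in range(194,224):
    u=np.flatnonzero(m[v]); L.append(ray(s,u[0]-.5,v,.012)); R.append(ray(s,u[-1]+.5,v,.012))
for u in range(250,284):
    v=np.flatnonzero(m[:,u]); F.append(ray(s,u,v[-1]+.5,.012))
r=[fit(Q) for Q in(L,R,F)]
for d,o,e in r: print(np.degrees(np.arctan2(d[1],d[0])),o,e)
yaw=np.mean([np.arctan2(*(d*np.sign(d[0]))[::-1]) for d,_,_ in r[:2]])
X=np.array([np.cos(yaw),np.sin(yaw)]);Y=np.array([-X[1],X[0]])
print('width',(r[0][1]-r[1][1])@Y); c=(r[0][1]+r[1][1])@Y/2; org=(r[2][1]@X+170)*X+c*Y; print('origin',org,'yaw',np.degrees(yaw))
T=P.copy(); d=P[...,:2]*1000-org; T[...,0]=d@X;T[...,1]=d@Y;T[...,2]*=1000
im=s['image'].astype(int); box=np.zeros(Z.shape,bool); box[150:200,235:305]=1
b=box&(im[...,2]>im[...,0]+50)&(T[...,2]>95)&(T[...,2]<125); print('bridge',np.percentile(T[b],[2,50,98],0).round(),b.sum())
k=box&(im.max(2)<70)&(np.arange(560)>282)[None]; v,u=np.nonzero(k); print('knob px',u.mean(),v.mean(),len(u),np.percentile(T[k],[5,50,95],0).round())
Zp=np.zeros(Z.shape,np.uint8); Zp[195:240,340:385]=((Z>.035)&(Z<.06))[195:240,340:385]
ct,_=cv2.findContours(Zp,0,1); c0=max(ct,key=cv2.contourArea).reshape(-1,2); q=np.float32([ray(s,u,v,.048)[:2]*1000 for u,v in c0]); rr=cv2.minAreaRect(q);print(rr,cv2.boxPoints(rr).round())
s2=load('scene0');P2=cloud(s2)
m2=(P2[...,2]>.035)&(P2[...,2]<.056)&(np.abs(P2[...,0]-.515)<.1)&(np.abs(P2[...,1]+.318)<.1); print('scene parcel pts',m2.sum())
E
```

```text
[ 240  183   49   47 1755]
7.142444 [537.2432  121.81008] 3.5860317
6.754935 [540.58185  -47.488037] 1.7162206
-83.9363 [468.26828   21.977806] 1.9016901
width 168.45853
origin [636.2302    49.021667] yaw 6.948689
bridge [[-20. -53. 110.]
 [-10.  52. 118.]
 [ 20.  74. 124.]] 77
knob px 290.31111111111113 171.06666666666666 45 [[ -34. -109.  284.]
 [ -24.  -96.  291.]
 [ -11.  -88.  296.]]
((515.051025390625, -317.6904602050781), (61.42964553833008, 123.69796752929688), 42.78878402709961) [[ 450. -293.]
 [ 535. -384.]
 [ 580. -342.]
 [ 496. -251.]]
scene parcel pts 0
```

Checks: the press width, bridge x span and knob height (294 mm top, θ≈0.2) all match the description. The press origin is about (636,49) mm with yaw about 6.6°. The parcel centre is (515,-318) mm with its long axis at -47°. First I turn the tool.

Request:
drive_tool:
  plan:
    - [0,0,0,0,0,7.9,1]
    - [0,0,0,0,0,7.9,1]
    - [0,0,0,0,0,7.9,1]
    - [0,0,0,0,0,7.9,1]
    - [0,0,0,0,0,7.9,1]
    - [0,0,0,0,0,7.9,1]
    - [0,0,0,0,0,7.9,1]
    - [0,0,0,0,0,7.7,1]
    - [0,0,0,0,0,0,1]
  newtons: 40

```text
t: 1.0
tcp_pos: [0.172, -0.6005, 0.2448]
tool_rot: [0.917, -0.399, -0.0, -0.001]
force: [0.7, -0.1, -0.4]
finger_gap: 0.999
gripper_force: 0.0
```

Request:
drive_tool:
  plan:
    - [0.0027,-0.03,0,0,0,0,1]
    - [0.0027,-0.046,0,0,0,0,1]
    - [0.0027,-0.046,0,0,0,0,1]
    - [0.0027,-0.046,0,0,0,0,1]
    - [0.0027,-0.046,0,0,0,0,1]
    - [0.0027,-0.046,0,0,0,0,1]
    - [0.0027,-0.046,0,0,0,0,1]
    - [0.0027,-0.046,0,0,0,0,1]
    - [0.0027,-0.046,0,0,0,0,1]
    - [0.0027,-0.046,0,0,0,0,1]

```text
t: 2.0
tcp_pos: [0.5165, -0.3164, 0.2451]
tool_rot: [0.918, -0.397, -0.0, -0.0]
force: [0.7, 0.3, 1.5]
finger_gap: 0.998
gripper_force: 0.0
```

```bash
cat >> h.py <<'E'
from scipy.spatial.transform import Rotation as Ro
def state():
    s=manip.sense(); R=Ro.from_quat(s['tool_rot']).as_matrix(); yaw=np.degrees(np.arctan2(R[1,0],R[0,0]))
    print('t',round(s['t'],2),'pos',(s['tcp_pos']*1000).round(1),'yaw',yaw.round(2),'tilt',np.degrees(np.arccos(-R[2,2])).round(2),'F',s['force'].round(1),'gap',round(s['finger_gap'],3),'grip',round(s['gripper_force'],1)); return s,R,yaw
def go(xyz,yaw):
    s,R,y=state(); print(' shift tool mm',(R.T@(np.array(xyz)-s['tcp_pos']*1000)).round(1),'turn z',round(-(yaw-y),2)); return R
E
python3 -c "
from h import *
go([515,-317.7,150],-47)
s=snap('top','t1');P=cloud(s);im=s['image'].astype(int)
m=(P[...,2]>.035)&(P[...,2]<.056)&(abs(P[...,0]-.515)<.1)&(abs(P[...,1]+.318)<.1);print(m.sum())"
```

```text
t 2.0 pos [ 516.5 -316.4  245.1] yaw -46.83 tilt 0.02 F [0.7 0.3 1.5] gap 0.998 grip 0.0
 shift tool mm [-0.   1.9 95.1] turn z 0.17
41
```

Request:
drive_tool:
  plan:
    - [0,0.002,0.04,0,0,0.2,1]
    - [0,0,0.045,0,0,0,1]
    - [0,0,0.04,0,0,0,1]
    - [0,0,0.035,0,0,0,1]
    - [0,0,0.03,0,0,0,1]
    - [0,0,0.024,0,0,0,1]
    - [0,0,0,0,0,0,1]
    - [0,0,0,0,0,0,1]

```text
t: 2.85
tcp_pos: [0.5137, -0.3194, 0.0312]
tool_rot: [0.917, -0.4, -0.0, -0.0]
force: [0.6, -0.4, -0.2]
finger_gap: 1.001
gripper_force: 0.0
```

Request:
drive_tool:
  plan:
    - [0,0,0,0,0,0,0.2]
    - [0,0,0,0,0,0,-0.2]
    - [0,0,0,0,0,0,-0.2]
    - [0,0,0,0,0,0,-0.2]
    - [0,0,0,0,0,0,-0.2]
    - [0,0,0,0,0,0,-0.2]

```text
t: 3.45
tcp_pos: [0.5148, -0.3202, 0.0332]
tool_rot: [0.916, -0.4, 0.002, 0.001]
force: [0.1, 1.2, 6.2]
finger_gap: 0.746
gripper_force: 46.5
```

```bash
python3 -c "
from h import *
state()"
```

```text
t 3.45 pos [ 514.8 -320.2   33.2] yaw -47.19 tilt 0.21 F [0.1 1.2 6.2] gap 0.746 grip 46.5
```

Request:
drive_tool:
  plan:
    - [0,0,-0.01,0,0,0,-0.2]
    - [0,0,-0.03,0,0,0,-0.2]
    - [0,0,-0.045,0,0,0,-0.2]
    - [0,0,-0.045,0,0,0,-0.2]
    - [0,0,0,0,0,-7,-0.2]
    - [0,0,0,0,0,-8,-0.2]
    - [0,0,0,0,0,-8,-0.2]
    - [0,0,0,0,0,-8,-0.2]
    - [0,0,0,0,0,-8,-0.2]
    - [0,0,0,0,0,-8,-0.2]

```text
t: 4.45
tcp_pos: [0.5132, -0.3187, 0.1614]
tool_rot: [1.0, 0.001, -0.0, -0.0]
force: [0.2, -0.0, -3.1]
finger_gap: 0.744
gripper_force: 45.5
```

Request:
drive_tool:
  plan:
    - [0,0,0,0,0,-6.7,-0.2]
    - [0,0,0,0,0,0,-0.2]

```text
t: 4.65
tcp_pos: [0.5133, -0.3188, 0.1614]
tool_rot: [0.998, 0.056, -0.0, -0.0]
force: [0.6, -0.1, -1.8]
finger_gap: 0.741
gripper_force: 45.5
```

```bash
python3 -c "
from h import *
go([487,32,160],6.6)"
```

```text
t 4.65 pos [ 513.3 -318.8  161.4] yaw 6.47 tilt 0.06 F [ 0.6 -0.1 -1.8] gap 0.741 grip 45.5
 shift tool mm [  13.4 -351.5    1.7] turn z -0.13
```

Request:
drive_tool:
  plan:
    - [0.0013,-0.02,0,0,0,0,-0.2]
    - [0.0013,-0.035,0,0,0,0,-0.2]
    - [0.0013,-0.04,0,0,0,0,-0.2]
    - [0.0013,-0.04,0,0,0,0,-0.2]
    - [0.0013,-0.04,0,0,0,0,-0.2]
    - [0.0013,-0.04,0,0,0,0,-0.2]
    - [0.0013,-0.04,0,0,0,0,-0.2]
    - [0.0013,-0.04,0,0,0,0,-0.2]
    - [0.0013,-0.035,0,0,0,0,-0.2]
    - [0.0015,-0.0215,0,0,0,0,-0.2]

```text
t: 5.65
tcp_pos: [0.485, 0.0349, 0.1615]
tool_rot: [0.998, 0.057, -0.001, -0.001]
force: [0.3, -0.4, -1.7]
finger_gap: 0.745
gripper_force: 45.5
```

Request:
drive_tool:
  plan:
    - [0,0,0.02,0,0,0,-0.2]
    - [0,0,0.03,0,0,0,-0.2]
    - [0,0,0.02,0,0,0,-0.2]
    - [0,0,0,0,0,0,-0.2]
    - [0,0,0,0,0,0,-0.2]

```text
t: 6.15
tcp_pos: [0.4867, 0.032, 0.0916]
tool_rot: [0.998, 0.056, -0.0, -0.0]
force: [-0.4, 0.0, -2.0]
finger_gap: 0.742
gripper_force: 45.4
```

```bash
python3 -c "
from h import *
go([526,35.8,44],6.6)
s=snap('top','t2');c=s['image'][130:260,210:330,::-1];cv2.imwrite('pics/t2c.png',cv2.resize(c,None,fx=4.5,fy=4.5,interpolation=2))
s=snap('scene','s2');c=s['image'][180:300,170:320,::-1];cv2.imwrite('pics/s2c.png',cv2.resize(c,None,fx=5,fy=5,interpolation=2))"
```

```text
t 6.15 pos [486.7  32.   91.6] yaw 6.43 tilt 0.06 F [-0.4  0.  -2. ] gap 0.742 grip 45.4
 shift tool mm [39.5  0.7 47.5] turn z -0.17
```

View pics/s2c.png

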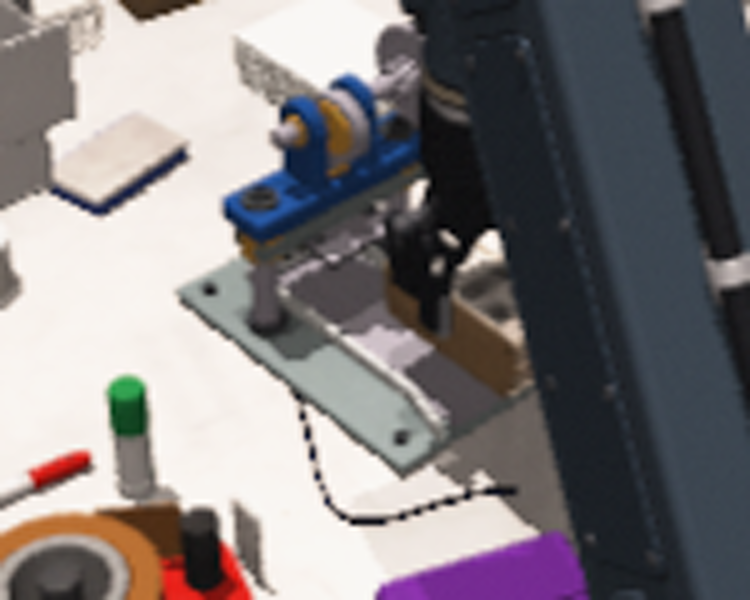

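View pics/t2c.png

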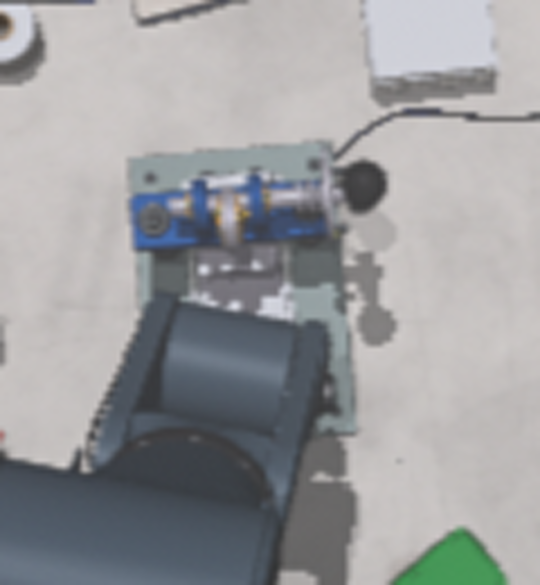

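The scene view shows the parcel hanging over the lane mouth, near end at (510,385) in the crop. The top view shows the hand on the press centreline with the lever knob at crop (362,187) clear of it. The rail position from depth also agrees (y +39.6). Now I go forward and down.

Request:
drive_tool:
  plan:
    - [0.02,0.0004,0,0,0,-0.2,-0.2]
    - [0.0195,0.0003,0,0,0,0,-0.2]
    - [0,0,0.015,0,0,0,-0.2]
    - [0,0,0.01,0,0,0,-0.2]
    - [0,0,0,0,0,0,-0.2]

```text
t: 6.75
tcp_pos: [0.5256, 0.0354, 0.0659]
tool_rot: [0.998, 0.058, -0.001, -0.0]
force: [-0.6, -0.2, -2.0]
finger_gap: 0.741
gripper_force: 45.4
```

Request:
drive_tool:
  plan:
    - [0,0,0.006,0,0,0,-0.2]
    - [0,0,0.006,0,0,0,-0.2]
    - [0,0,0.005,0,0,0,-0.2]
    - [0,0,0.003,0,0,0,-0.2]
    - [0,0,0.001,0,0,0,-0.2]
    - [0,0,0,0,0,0,-0.2]

```text
t: 7.35
tcp_pos: [0.5265, 0.0353, 0.0454]
tool_rot: [0.998, 0.058, -0.0, -0.0]
force: [-1.5, -0.0, -1.2]
finger_gap: 0.747
gripper_force: 45.7
```

```bash
python3 -c "
from h import *
go([526,35.8,45],6.6); print(manip.sense()['ft_torque'])"
```

```text
t 7.35 pos [526.5  35.3  45.4] yaw 6.68 tilt 0.01 F [-1.5 -0.  -1.2] gap 0.747 grip 45.7
 shift tool mm [-0.5 -0.6  0.4] turn z 0.08
[-0.0364566   0.00530213 -0.01859531]
```

Request:
drive_tool:
  plan:
    - [0,0,0.001,0,0,0,-0.2]
    - [0,0,0,0,0,0,0.7]
    - [0,0,0,0,0,0,1]
    - [0,0,0,0,0,0,1]
    - [0,0,-0.01,0,0,0,1]
    - [0,0,-0.03,0,0,0,1]
    - [0,0,-0.04,0,0,0,1]
    - [0,0,-0.03,0,0,0,1]

```text
t: 8.15
tcp_pos: [0.527, 0.0353, 0.1566]
tool_rot: [0.998, 0.058, 0.001, 0.0]
force: [0.2, 0.1, -0.6]
finger_gap: 1.0
gripper_force: 0.0
```

Request:
drive_tool:
  plan:
    - [-0.03,0,0,0,0,0,-0.3]
    - [-0.04,0,0,0,0,0,-0.3]
    - [-0.035,0,0,0,0,0,-0.3]
    - [0,0,0,0,0,0,-0.3]
    - [0,0,0,0,0,0,-0.3]

```text
t: 8.65
tcp_pos: [0.4224, 0.023, 0.1551]
tool_rot: [0.998, 0.058, 0.001, 0.0]
force: [0.9, -0.1, -0.0]
finger_gap: 0.351
gripper_force: 0.0
```

```bash
python3 -c "
from h import *
go([436,25.3,42],6.6)
for n in('top','scene'):
    s=snap(n,n+'3');P=cloud(s)
    d=P[...,:2]*1000-[636.4,48.4];a=np.radians(6.6);x=d@[np.cos(a),np.sin(a)];y=d@[-np.sin(a),np.cos(a)];z=P[...,2]*1000
    im=s['image'].astype(int)
    m=(z>45)&(z<64)&(x>-200)&(x<-25)&(abs(y)<50); print(n,m.sum(),np.percentile(x[m],[1,99]) if m.any() else 0,np.percentile(y[m],[1,99])if m.any() else 0,np.median(z[m]))
s=load('scene3');cv2.imwrite('pics/s3c.png',cv2.resize(s['image'][180:300,170:320,::-1],None,fx=5,fy=5,interpolation=2))"
```

```text
t 8.65 pos [422.4  23.  155.1] yaw 6.64 tilt 0.1 F [ 0.9 -0.1 -0. ] gap 0.351 grip 0.0
 shift tool mm [ 13.6  -0.8 113.1] turn z 0.04
top 408 [-148.22583437  -49.65153924] [-30.19527022  30.18021643] 59.22896844147296
scene 502 [-175.05834216  -55.08025814] [-28.8570007   32.91284155] 59.11377207776036
```

View pics/s3c.png

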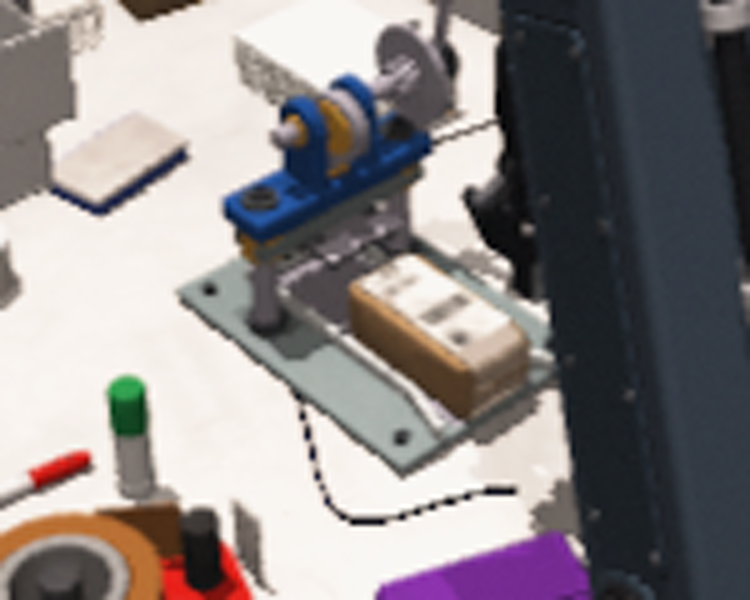

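The parcel lies flat in the lane with its label up, top at z≈59.5 and x about -175 to -48 in the press frame. Now I lower the hand behind it and push.

Request:
drive_tool:
  plan:
    - [0,0,0.04,0,0,0,-0.3]
    - [0,0,0.04,0,0,0,-0.3]
    - [0,0,0.033,0,0,0,-0.3]
    - [0,0,0,0,0,0,-0.3]
    - [0.015,-0.0008,0,0,0,0,-0.3]
    - [0.015,0,0,0,0,0,-0.3]
    - [0.01,0,0,0,0,0,-0.3]
    - [0.01,0,0,0,0,0,-0.3]
    - [0.01,0,0,0,0,0,-0.3]

```text
t: 9.65
tcp_pos: [0.4822, 0.031, 0.0422]
tool_rot: [0.998, 0.058, -0.0, 0.0]
force: [-2.3, -0.4, 1.0]
finger_gap: 0.349
gripper_force: 0.8
```

Request:
drive_tool:
  plan:
    - [0.01,0,0,0,0,0,-0.3]
    - [0.01,0,0,0,0,0,-0.3]
    - [0.01,0,0,0,0,0,-0.3]
    - [0.008,0,0,0,0,0,-0.3]
    - [0,0,0,0,0,0,-0.3]

```text
t: 10.15
tcp_pos: [0.5219, 0.0351, 0.0414]
tool_rot: [0.998, 0.058, 0.002, 0.0]
force: [0.1, 0.5, 0.1]
finger_gap: 0.35
gripper_force: 0.0
```

```bash
cat >> h.py <<'E'
def px(q,yaw=6.6,org=(636.4,48.4)):
    d=np.asarray(q)[...,:2]*1000-np.array(org);a=np.radians(yaw);return d@[np.cos(a),np.sin(a)],d@[-np.sin(a),np.cos(a)]
E
python3 -c "
from h import *
s,R,y=state(); print(px(s['tcp_pos']))
for n in('top','scene'):
    s=snap(n,n+'4');P=cloud(s); x,y=px(P); z=P[...,2]*1000;im=s['image'].astype(int)
    m=(z>52)&(z<64)&(x>-200)&(x<-25)&(abs(y)<40)&(im.sum(2)>150); print(n,m.sum(),np.percentile(x[m],[0,2,99]),np.percentile(y[m],[1,99]),np.median(z[m]))"
```

```text
t 10.15 pos [521.9  35.1  41.4] yaw 6.68 tilt 0.2 F [0.1 0.5 0.1] gap 0.35 grip 0.0
(np.float64(-115.29106634872656), np.float64(-0.017498470153880064))
top 7 [-43.23373604 -42.73785631 -38.13701598] [-30.13253903  -9.38126996] 60.43495856286229
scene 77 [-131.60714266 -130.32161202  -29.2889028 ] [-27.16781638  32.5303732 ] 58.23539898204621
```

Request:
drive_tool:
  plan:
    - [0.004,0,0,0,0,0,-0.3]
    - [0.004,0,0,0,0,0,-0.3]
    - [0.003,0,0,0,0,0,-0.3]
    - [0.002,0,0,0,0,0,-0.3]

```text
t: 10.65
tcp_pos: [0.5326, 0.0368, 0.0412]
tool_rot: [0.998, 0.058, -0.0, -0.0]
force: [-0.6, -0.3, -0.1]
finger_gap: 0.349
gripper_force: 0.5
```

Request:
drive_tool:
  plan:
    - [0.001,0,0,0,0,0,-0.3]
    - [0.001,0,0,0,0,0,-0.3]
    - [0.001,0,0,0,0,0,-0.3]

```text
t: 10.95
tcp_pos: [0.5353, 0.0371, 0.0413]
tool_rot: [0.998, 0.058, -0.0, -0.0]
force: [-0.9, -0.1, -0.8]
finger_gap: 0.345
gripper_force: 0.4
```

Request:
drive_tool:
  plan:
    - [0.001,0,0,0,0,0,-0.3]
    - [0.001,0,0,0,0,0,-0.3]

```text
t: 11.15
tcp_pos: [0.5367, 0.0374, 0.0413]
tool_rot: [0.998, 0.058, -0.001, -0.0]
force: [-3.6, -0.4, 2.2]
finger_gap: 0.348
gripper_force: 1.8
```

Request:
drive_tool:
  plan:
    - [0.001,0,0,0,0,0,-0.3]
    - [0.001,0,0,0,0,0,-0.3]

```text
t: 11.35
tcp_pos: [0.5367, 0.0375, 0.0412]
tool_rot: [0.998, 0.058, -0.003, -0.0]
force: [-7.7, -3.5, 5.0]
finger_gap: 0.348
gripper_force: 3.9
```

Request:
drive_tool:
  plan:
    - [0.001,0,0,0,0,0,-0.3]
    - [0.001,0,0,0,0,0,-0.3]
    - [0,0,0,0,0,0,-0.3]

```text
t: 11.65
tcp_pos: [0.5366, 0.0376, 0.041]
tool_rot: [0.998, 0.059, -0.005, -0.0]
force: [-9.8, -3.4, 5.4]
finger_gap: 0.346
gripper_force: 4.9
```

Request:
drive_tool:
  plan:
    - [-0.004,0,0,0,0,0,-0.3]
    - [-0.02,0,0,0,0,0,-0.3]
    - [-0.04,0,0,0,0,0,-0.3]
    - [-0.03,0,0,0,0,0,-0.3]
    - [0,0,-0.03,0,0,0,0.4]
    - [0,0,-0.05,0,0,0,0.4]
    - [0,0,-0.05,0,0,0,0.4]
    - [0,0,-0.05,0,0,0,0.4]
    - [0,0,-0.05,0,0,0,0.4]
    - [0,0,-0.04,0,0,0,0.4]

```text
t: 12.65
tcp_pos: [0.4496, 0.0268, 0.3151]
tool_rot: [0.998, 0.058, 0.004, 0.001]
force: [0.9, -0.9, 0.0]
finger_gap: 0.698
gripper_force: 0.0
```

```bash
python3 -c "
from h import *
s,R,y=state(); print(px(s['tcp_pos']))
for n in('top','scene'):
    s=snap(n,n+'5');P=cloud(s); x,y=px(P); z=P[...,2]*1000;im=s['image'].astype(int)
    m=(z>52)&(z<64)&(x>-150)&(x<-25)&(abs(y)<40)&(im.sum(2)>150); print(n,m.sum(),np.percentile(x[m],[0,2,99]) if m.any() else 0,np.median(z[m]))
    k=(im.max(2)<80)&(z>230)&(z<305)&(abs(y+98)<40)&(abs(x+24)<60); v,u=np.nonzero(k); print('knob',k.sum(),u.mean(),v.mean(),[np.percentile(a[k],[5,50,95]).round(1) for a in(x,y,z)])
    if n=='top': print('knob press xy at ray z .278',px(ray(s,u.mean(),v.mean(),.278)))
s=load('scene5');cv2.imwrite('pics/s5c.png',cv2.resize(s['image'][150:290,190:340,::-1],None,fx=4.2,fy=4.2,interpolation=2))"
```

```text
t 12.65 pos [449.6  26.8 315.1] yaw 6.68 tilt 0.42 F [ 0.9 -0.9  0. ] gap 0.698 grip 0.0
(np.float64(-188.0665702684812), np.float64(0.05366814391554442))
top 188 [-88.80744731 -85.8701639  -37.24240244] 58.67986067027708
knob 72 290.1388888888889 170.625 [array([-33. , -21.5,  -9.2]), array([-108.6,  -96.6,  -86.7]), array([282.1, 291.1, 296.4])]
knob press xy at ray z .278 (np.float64(-18.899060828621316), np.float64(-97.35143974611303))
scene 205 [-93.56071624 -91.44377374 -29.48325519] 59.14637590452243
knob 5 259.4 160.4 [array([-25.9, -20.3, -18.3]), array([-94. , -90.7, -86.6]), array([292.1, 294.6, 296.3])]
```

View pics/s5c.png

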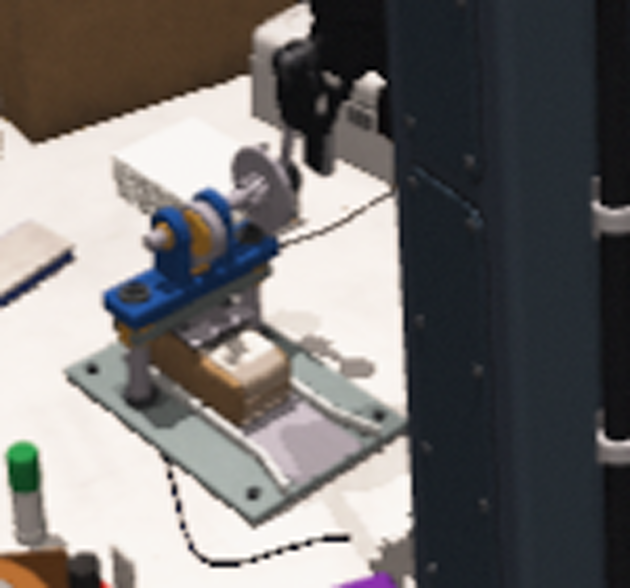

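The picture shows the parcel under the pad with its near end at about (265,415) in the crop, i.e. press x -88.5, so it is fully home. The lever is still up, with its knob at press (-21,-97,278). Next I go above the knob.

```bash
python3 -c "
from h import *
go([626.7,-50.9,340],6.6)"
```

```text
t 12.75 pos [452.7  26.3 317.7] yaw 6.7 tilt 1.01 F [ 1.1 -0.1  0. ] gap 0.699 grip 0.0
 shift tool mm [164.1  97.1 -19. ] turn z 0.1
```

Request:
drive_tool:
  plan:
    - [0,0,-0.02,0,0,0,1]
    - [0.016,0.01,0,0,0,0,1]
    - [0.027,0.016,0,0,0,0,1]
    - [0.03,0.018,0,0,0,0,1]
    - [0.03,0.018,0,0,0,0,1]
    - [0.03,0.018,0,0,0,0,1]
    - [0.02,0.012,0,0,0,0,1]
    - [0.011,0.005,0,0,0,0,1]
    - [0,0,0,0,0,0,1]
    - [0,0,0,0,0,0,1]

```text
t: 13.75
tcp_pos: [0.6219, -0.0501, 0.3303]
tool_rot: [0.998, 0.058, -0.001, -0.0]
force: [0.2, 0.4, -0.1]
finger_gap: 0.999
gripper_force: 0.0
```

```bash
python3 -c "
from h import *
go([626.7,-50.9,273],6.6); print(manip.sense()['q'].round(3))"
```

```text
t 13.75 pos [621.9 -50.1 330.3] yaw 6.68 tilt 0.08 F [ 0.2  0.4 -0.1] gap 0.999 grip 0.0
 shift tool mm [ 4.8  1.4 57.3] turn z 0.08
[-0.259  0.447  1.329  0.     1.367  1.195]
```

Request:
drive_tool:
  plan:
    - [0.0048,0.0014,0.01,0,0,0,1]
    - [0,0,0.02,0,0,0,1]
    - [0,0,0.018,0,0,0,1]
    - [0,0,0.009,0,0,0,1]
    - [0,0,0,0,0,0,1]
    - [0,0,0,0,0,0,1]

```text
t: 14.35
tcp_pos: [0.6274, -0.0512, 0.2747]
tool_rot: [0.998, 0.058, 0.0, 0.0]
force: [0.5, -0.1, -1.2]
finger_gap: 1.0
gripper_force: 0.0
```

Request:
drive_tool:
  plan:
    - [0,0,0,0,0,0,0.3]
    - [0,0,0,0,0,0,0]
    - [0,0,0,0,0,0,-0.25]
    - [0,0,0,0,0,0,-0.4]
    - [0,0,0,0,0,0,-0.6]
    - [0,0,0,0,0,0,-0.6]
    - [0,0,0,0,0,0,-0.6]

```text
t: 15.05
tcp_pos: [0.6273, -0.0509, 0.2751]
tool_rot: [0.998, 0.058, 0.0, -0.0]
force: [-0.1, 2.3, 5.8]
finger_gap: 0.361
gripper_force: 39.5
```

```bash
python3 -c "
from h import *
s,_,_=state(); print(px(s['tcp_pos']),s['ft_torque'])"
```

```text
t 15.05 pos [627.3 -50.9 275.1] yaw 6.68 tilt 0.06 F [-0.1  2.3  5.8] gap 0.361 grip 39.5
(np.float64(-20.415756503889554), np.float64(-97.61456349777748)) [ 0.41993505  0.15480607 -0.03579737]
```

Request:
drive_tool:
  plan:
    - [-0.0146,0,0.0036,0,0,0,-0.6]
    - [-0.0167,0,0.0065,0,0,0,-0.6]
    - [-0.0156,0,0.0091,0,0,0,-0.6]
    - [-0.014,0,0.0112,0,0,0,-0.6]
    - [-0.0122,0,0.0132,0,0,0,-0.6]
    - [-0.0101,0,0.0149,0,0,0,-0.6]
    - [0,0,0,0,0,0,-0.6]
  newtons: 50

```text
t: 15.75
tcp_pos: [0.5443, -0.0607, 0.2153]
tool_rot: [0.998, 0.058, 0.001, -0.0]
force: [0.2, 2.7, 4.2]
finger_gap: 0.358
gripper_force: 56.3
```

```bash
python3 -c "
from h import *
s,_,_=state(); print(px(s['tcp_pos']),s['ft_torque'])"
```

```text
t 15.75 pos [544.3 -60.7 215.3] yaw 6.62 tilt 0.07 F [0.2 2.7 4.2] gap 0.358 grip 56.3
(np.float64(-103.97869268023402), np.float64(-97.7755487193848)) [ 0.36348059 -0.28191822 -0.11202049]
```

Request:
drive_tool:
  plan:
    - [-0.0077,0,0.0162,0,0,0,-0.6]
    - [-0.0038,0,0.0114,0,0,0,-0.6]
    - [-0.0027,0,0.0117,0,0,0,-0.6]
    - [-0.0012,0,0.0095,0,0,0,-0.6]
    - [-0.0004,0,0.0072,0,0,0,-0.6]
    - [0,0,0,0,0,0,-0.6]
    - [0,0,0,0,0,0,-0.6]

```text
t: 16.45
tcp_pos: [0.5306, -0.0622, 0.1605]
tool_rot: [0.998, 0.059, 0.001, -0.0]
force: [2.0, 5.2, 4.9]
finger_gap: 0.357
gripper_force: 59.9
```

```bash
python3 -c "
from h import *
s,_,_=state(); print(px(s['tcp_pos']),s['ft_torque'])
for n in('top','scene'):
    s=snap(n,n+'6');P=cloud(s); x,y=px(P); z=P[...,2]*1000;im=s['image'].astype(int)
    m=(abs(y+98)<12)&(x>-100)&(x<0)&(z>130)&(z<200); 
    for a in range(-100,0,10):
        k=m&(x>=a)&(x<a+10); print(n,a,k.sum(),np.percentile(z[k],[10,50,90]).round(1) if k.sum() else '')
s=load('scene6');cv2.imwrite('pics/s6c.png',cv2.resize(s['image'][165:265,200:320,::-1],None,fx=6,fy=6,interpolation=2))
"
```

```text
t 16.45 pos [530.6 -62.2 160.5] yaw 6.76 tilt 0.16 F [2.  5.2 4.9] gap 0.357 grip 59.9
(np.float64(-117.8069027023131), np.float64(-97.72177258832755)) [ 0.85794971 -0.45574556  0.48718236]
top -100 0 
top -90 0 
top -80 0 
top -70 0 
top -60 0 
top -50 0 
top -40 0 
top -30 1 [158.7 158.7 158.7]
top -20 14 [162.7 167.6 171.7]
top -10 20 [164.6 173.9 177.9]
scene -100 0 
scene -90 0 
scene -80 0 
scene -70 0 
scene -60 2 [165.4 167.5 169.7]
scene -50 6 [166.1 168.3 171.2]
scene -40 7 [163.8 166.7 170.8]
scene -30 6 [151.8 165.9 169.2]
scene -20 16 [163.4 169.7 174.4]
scene -10 7 [170.4 175.3 178.2]
```

View pics/s6c.png

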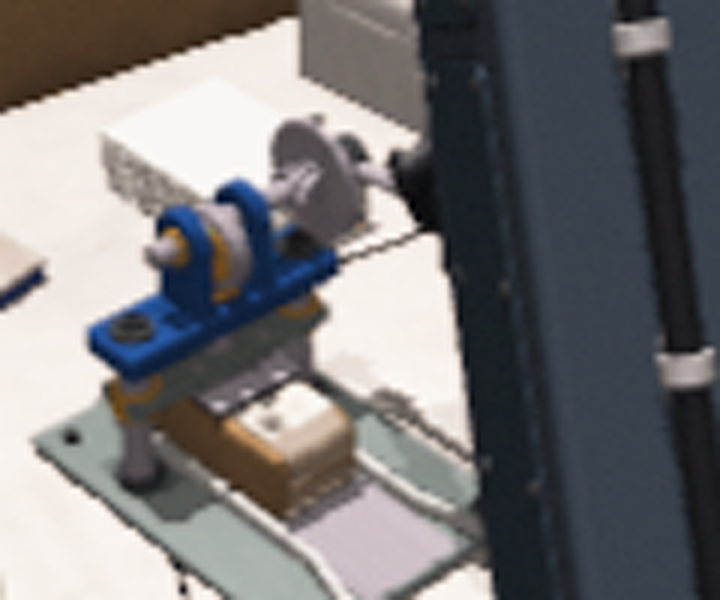

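The scene view shows the lever nearly level: the rod runs from the hub at crop (350,165) to the hand at (400,185), and the pad is down on the parcel. By arm geometry θ≈1.54, so I go the last 3.5 mm and check the rod against the level line.

Request:
drive_tool:
  plan:
    - [0,0,0.002,0,0,0,-0.6]
    - [0,0,0.0015,0,0,0,-0.6]
    - [0,0,0,0,0,0,-0.6]
    - [0,0,0,0,0,0,-0.6]

```text
t: 16.95
tcp_pos: [0.5303, -0.0623, 0.1572]
tool_rot: [0.998, 0.059, 0.001, -0.0]
force: [2.3, 5.0, 5.1]
finger_gap: 0.365
gripper_force: 60.0
```

```bash
python3 -c "
from h import *
st,_,_=state(); print(px(st['tcp_pos']))
ss=[manip.snapshot('scene') for _ in range(4)]
print('depth repeat sd mm',np.std([q['z_map'] for q in ss],0).mean()*1e3)
s=ss[0]; s['z_map']=np.median([q['z_map'] for q in ss],0)
im=np.mean([q['image'] for q in ss],0).astype(np.uint8)
P=cloud(s);x,y=px(P);z=P[...,2]*1000
E=np.asarray(s['extrinsics']);f=210/np.tan(np.radians(s['fov_y'])/2)
a=np.radians(6.6);X=np.array([np.cos(a),np.sin(a),0]);Y=np.array([-np.sin(a),np.cos(a),0]);O=np.array([.6364,.0484,0])
def proj(p):
    q=E[:3,:3].T@(p-E[:3,3]); return s['cx']+f*q[0]/-q[2], s['cy']-f*q[1]/-q[2]
for xx in(-20,-30,-40,-50,-60,-70):
    u0,v0=proj(O+xx/1000*X-.098*Y+[0,0,.160]); u=int(round(u0))
    print(xx,round(u0,1),round(v0,1),'gray v-6..v+6',[int(i) for i in im[int(round(v0))-6:int(round(v0))+7,u].mean(1)],'z',z[int(round(v0))-3:int(round(v0))+4,u].round(0))
s=im[165:225,235:295,::-1];cv2.imwrite('pics/s7c.png',cv2.resize(s,None,fx=10,fy=10,interpolation=2))
"
```

```text
t 16.95 pos [530.3 -62.3 157.2] yaw 6.77 tilt 0.14 F [2.3 5.  5.1] gap 0.365 grip 60.0
(np.float64(-118.163959547138), np.float64(-97.73426135381368))
depth repeat sd mm 15.443991
-20 260.7 193.6 gray v-6..v+6 [238, 218, 189, 127, 201, 198, 153, 94, 179, 194, 181, 180, 177] z [167. 167. 166. 165. 161.  27.  23.]
-30 262.7 194.8 gray v-6..v+6 [239, 240, 241, 234, 222, 198, 152, 137, 231, 239, 239, 238, 238] z [  2. 169. 168. 167. 163.   1.   2.]
-40 264.7 196.0 gray v-6..v+6 [195, 86, 33, 29, 69, 69, 89, 121, 231, 240, 239, 239, 239] z [239. 231. 170. 166. 162.   2.   1.]
-50 266.7 197.2 gray v-6..v+6 [129, 102, 79, 43, 28, 27, 19, 14, 88, 186, 212, 234, 238] z [239. 233. 227. 221. 213.  -1.  -2.]
-60 268.7 198.5 gray v-6..v+6 [70, 44, 31, 20, 15, 16, 14, 13, 14, 16, 46, 59, 161] z [238. 234. 228. 220. 213. 204. 198.]
-70 270.7 199.7 gray v-6..v+6 [27, 18, 15, 15, 15, 15, 15, 14, 15, 15, 134, 230, 239] z [229. 225. 221. 216. 210. 198. 194.]
```

View pics/s7c.png

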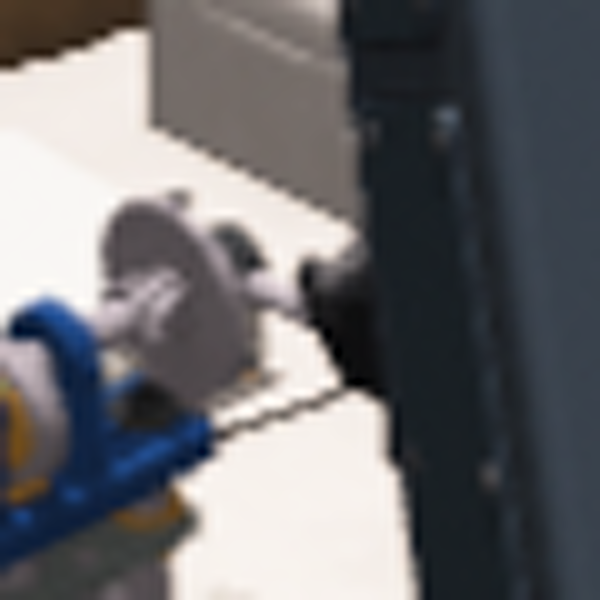

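```bash
python3 -c "
from h import *
ss=[manip.snapshot('scene') for _ in range(8)];s=ss[0]
g=np.mean([q['image'] for q in ss],(0,3))
E=np.asarray(s['extrinsics']);f=210/np.tan(np.radians(s['fov_y'])/2)
a=np.radians(6.6);X=np.array([np.cos(a),np.sin(a),0]);Y=np.array([-np.sin(a),np.cos(a),0]);O=np.array([.6364,.0484,0])
def proj(p):
    q=E[:3,:3].T@(p-E[:3,3]); return np.array([s['cx']+f*q[0]/-q[2], s['cy']-f*q[1]/-q[2]])
def lev(th): # v as function of u for the lever axis
    piv=O-.098*Y+[0,0,.16]; d=-np.sin(th)*X+[0,0,np.cos(th)]
    p=proj(piv+.02*d);q=proj(piv+.05*d); return p,q,(q[1]-p[1])/(q[0]-p[0])
for th in(1.45,1.5,1.54,1.571,1.6,1.65): p,q,k=lev(th); print(th,p.round(2),q.round(2),round(k,3))
for u in range(259,267):
    print(u,g[186:204,u].round().astype(int))
"
```

```text
1.45 [260.7 193. ] [266.6  195.73] 0.462
1.5 [260.72 193.26] [266.64 196.37] 0.525
1.54 [260.73 193.45] [266.65 196.86] 0.575
1.571 [260.73 193.61] [266.65 197.24] 0.614
1.6 [260.73 193.74] [266.64 197.59] 0.65
1.65 [260.72 193.98] [266.61 198.18] 0.713
259 [237 209 128  77  65  56  99 126  94  91 100  98  91  90  76  67  99 126]
260 [236 238 209 141  77  52 169 176 120  77 105 109 103 116  97  85 115 129]
261 [236 237 238 219 190 128 202 199 154  94 179 195 182 181 178 184 132 127]
262 [235 236 239 239 241 221 229 215 181 119 208 238 235 232 232 236 171 187]
263 [233 236 239 240 241 242 235 222 199 153 137 232 240 239 239 239 213 234]
264 [233 236 238 239 234 213 170 170 169 144 109 207 237 239 239 239 240 240]
265 [230 236 238 239 195  87  35  30  69  71  90 121 232 241 240 240 240 239]
266 [223 236 238 239 184  90  66  59  35  24  31  33 184 215 237 240 239 239]
```

A circle of radius 120 mm through the measured hand positions along the pull (any pair that includes the start) puts the pivot height at 157.1±0.1 mm in hand coordinates. The hand is now at 157.2, so the lever is level (θ≈1.57). The parcel is home and the grip is firm, so I'm handing in.

```bash
python3 -c "
from h import *
state(); print(manip.sign_off())"
```

```text
t 17.55 pos [530.3 -62.3 157.2] yaw 6.77 tilt 0.14 F [1.4 4.2 5.7] gap 0.355 grip 60.0
the job is handed in; nothing more can be done
None
```

I slid the parcel, label up, in against the back stop and pulled the cam lever down to level (about 1.57 rad, worked out from the arm's positions because I could not see the yellow marks). I handed the job in at 17.6 s with the gripper still holding the lever; no verdict came back.

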